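Point out a pendant and its flower filling to the bench camera

TASK

Show the bench camera which flowers go into which pendant: point straight down at the middle of the orange-red pendant blank, fingertips two or three centimetres above it, and stay still there for two seconds, then point in the same way for two seconds at the dish of yellow flower heads. Then press the green button on the grey control box right down to confirm, and let it come up again. Never touch, lift or shift any blank, dish, tweezers or bottle, do not bring the fingertips down over any other blank or dish on the way, and leave the red button alone.

Things in the scene. Friction and masses are not known exactly. Their poses are not given: they have to be found in the camera images.
- blank_red: orange-red wooden pendant blank, a hollow pointed-oval (leaf-shaped) ring with a dark floor, 64 mm long (its y) x 32 mm wide (its x) x 9 mm high, loose, lying flat on the plywood board; origin at the centre of its underside, z up, so its top rim is 9 mm above the origin
- blank_pink: pale pink wooden pendant blank, a hollow pointed-oval (leaf-shaped) ring with a dark floor, 64 mm long (its y) x 32 mm wide (its x) x 9 mm high, loose, lying flat on the plywood board; origin at the centre of its underside, z up, so its top rim is 9 mm above the origin
- blank_lilac: lilac wooden pendant blank, a hollow pointed-oval (leaf-shaped) ring with a dark floor, 64 mm long (its y) x 32 mm wide (its x) x 9 mm high, loose, lying flat on the plywood board; origin at the centre of its underside, z up, so its top rim is 9 mm above the origin
- blank_brown: very dark brown wooden pendant blank, a hollow pointed-oval (leaf-shaped) ring with a dark floor, 64 mm long (its y) x 32 mm wide (its x) x 9 mm high, loose, lying flat on the plywood board; origin at the centre of its underside, z up, so its top rim is 9 mm above the origin
- dish_yellow: round white ceramic sample dish filled with a set cluster of yellow flower heads, 56 mm across, 22 mm high to the top of the flower heads, loose, standing in the white tray; origin at the centre of its underside, z up
- dish_violet: round white ceramic sample dish filled with a set cluster of dark violet flower heads, 56 mm across, 22 mm high to the top of the flower heads, loose, standing in the white tray; origin at the centre of its underside, z up
- dish_green: round white ceramic sample dish filled with a set cluster of dark green flower heads, 56 mm across, 22 mm high to the top of the flower heads, loose, standing in the white tray; origin at the centre of its underside, z up
- dish_white: round white ceramic sample dish filled with a set cluster of cream-white flower heads, 56 mm across, 22 mm high to the top of the flower heads, loose, standing in the white tray; origin at the centre of its underside, z up
- board: flat plywood board carrying the four blanks, 180 mm (x) x 190 mm (y) x 6 mm thick, fixed; origin at the centre of its underside on the table. Blanks stand in any of four places, two by two, centres 70 mm or more apart; board and tray may swap sides
- tray: shallow white tray carrying the four dishes, 180 mm (x) x 190 mm (y), floor 6 mm above the table, rim 12 mm high, fixed; origin at the centre of its underside. Dishes stand in any of four places, two by two, centres 70 mm or more apart
- console: grey control box of the bench camera, 170 mm (x) x 85 mm (y) x 30 mm high, fixed, at the right of the work area; origin at the centre of its underside; carries a green button nearer the robot and a red button farther away, 84 mm apart, in black housings
- confirm_top (a point): centre of the top face of the green confirm button, a cap 32 mm in diameter; it is pressed straight down
- confirm (a joint): travel of the green button in m: 0 up, 0.006 fully down; a spring returns it, fully down takes about 5 N
- cancel_top (a point): centre of the top face of the red cancel button, same size as the green one
- cancel (a joint): travel of the red button in m: 0 up, 0.006 fully down; same spring
- tweezers: dark steel tweezers, 130 mm long, 8 mm high, loose, flat on the table at the far left, left of the boards; origin near their middle on the table
- glue: glue bottle with orange cap, 40 mm diameter, 70 mm high, loose, standing behind the boards; origin at the centre of its underside

How it is judged:
By the outcome, as a careful person would: the job done as asked, in the order asked, and still so for the second after the job is handed in, with the robot touching nothing.
It also fails if it takes over 54 s, if anything falls off the work surface, if the arm or the gripper's body presses on something with over 40 N, if the wrist force passes 120 N, or if a joint passes its speed limit or range.

ROBOT

A 6-joint arm with a two-finger parallel gripper is mounted at the origin on the work surface. World frame = base frame: x ahead of the robot, y to its left, z up, the work surface at z = 0. Lengths are in mm, angles in rad, forces in N, time in s.
With the tool pointing down it reaches from about 350 to 850 mm from the base axis. Payload 8.1 kg.
Tool frame: the origin (TCP) lies between the finger pads, 19 mm behind the fingertips; this is the grasp point; z points along the fingers, y is the line along which they close (so a half turn about z gives the same grasp; the last joint's range is limited). The gripper opens to 85 mm and grips with 20 to 120 N. Pads are 22 mm wide; open, the fingers measure 114 mm over their backs; the gripper's body (76 mm by 85 mm) begins 54 mm behind the grasp point. The pads swing forward as they close: fully open they stand 13 mm farther back than shut.
Start: joints at [1.246, 0.13, 1.488, -0, 1.523, -0.085], TCP at [142.483, 582.841, 249.992] pointing down, gripper open.
Joint ranges: [-2.96, 2.96], [-0.89, 2.26], [0.02, 2.5], [-1.34, 4.48], [0, 2.73], [-2.66, 2.66]. Speed limits (rad/s): [2.39, 2.39, 2.79, 3.14, 3.14, 3.14].

INTERFACE

Orientations are given as a rotation vector (axis times angle).
In Python, from rig import robot, imaging, hand_in gives the robot as it stands. The module is installed in compiled form; this text tells all that it offers.
- The arm moves only by the shell command python3 -m creep 'ROWS' [FORCE]. ROWS is JSON, a list of rows, each a list of 5 numbers: the opening, from -1 (shut) to 1 (fully open), then the shift along the tool's x, y, z each as a share of 0.4 m, from -1 to 1, then the turn about the tool's z as a share of pi/2 rad, from -1 to 1. In form: [[fingers, dx, dy, dz, turn], ...]. A call has 1 to 10 rows; each row shifts and turns the commanded pose from where the row before left it, along the tool's axes as they then stand; what a row does not reach is not made up. A row lasts 1/12 s, in which the tool goes at most 41.7 mm and 7.16 degrees, less where a joint would pass 70% of its speed; a pose out of reach is approached as far as the arm can. A call with a number of a shift or a turn outside -1 to 1 is refused whole. A call with a gripper value outside its range is refused whole. The fingers move at their own pace and stop on an object; FORCE is the grip in N (left out, the last holds). Time passes only in rows, so rows that do not move let the fingers close. It gives the time, the measured TCP pose, the force, the opening and the grip force at its end, in the units of the state.
- robot.get_state(): the state, without advancing time (a new reading comes with each control period).
- imaging.grab_frame(name): name is "scene" or "top" or "wrist"; returns (picture, depth): 384x512x3 uint8, blue, green, red; 384x512 float32, mm along the optical axis (not along the pixel's ray), 0 where there is no reading.
- imaging.camera_params(name): a dict with "fx", "fy", "cx", "cy" (pixels), "rvec" (rotation vector, rad) and "tvec" (3), from world to camera coordinates, as OpenCV has them. Camera axes: x right, y down, z forward; pixel columns grow to the right and rows downward; lengths in mm; the calibration is good to about 2 mm. A picture is of the moment at which its call begins: read the wrist's pose just before it. camera_params takes no time and is no camera call; for the wrist camera it gives the pose at the moment of the call.
- hand_in(): hands the job in; it is judged then, once.
The state is a dict: "t": time; "qpos": joint angles; "qd": joint speeds; "joint_torque": joint torques, N m; "ee_pos": TCP position; "orientation": TCP orientation; "force": force on the tool from outside, world axes, zero at the start; "torque": the same for the moment, N m; "grip_width": finger opening in mm; "gripper_force": force on a finger pad.
Only numpy, scipy, OpenCV 4.12 (cv2) and the standard library are available. Lean on these libraries where they do the work, as an engineer would, in place of code of your own. Each camera call takes 0.05 s, during which the arm holds its last target. There are 200 camera calls.

## Working session

There is one attempt and no reset: what is moved stays moved. The work goes in short steps, Python scripts to look and compute and a shell command to move; the robot and the scene stay as the last step left them, time stands still between calls to the robot, and variables do not carry over. Pictures are saved under pics/ and viewed, at most 10 in all, crops included, and the job is handed in when it is done.

```bash
mkdir -p pics
cat > h.py <<'E'
import numpy as np, cv2
from rig import robot, imaging
def cam(n):
    p=imaging.camera_params(n); R=cv2.Rodrigues(np.array(p["rvec"],float))[0]; return p,R,np.array(p["tvec"],float).ravel()
def onplane(n,u,v,z):
    p,R,t=cam(n); c=-R.T@t; d=R.T@np.array([(u-p["cx"])/p["fx"],(v-p["cy"])/p["fy"],1]); return c+d*(z-c[2])/d[2]
def world(n,u,v,d):
    p,R,t=cam(n); return R.T@(np.array([(u-p["cx"])/p["fx"]*d,(v-p["cy"])/p["fy"]*d,d])-t)
E
python3 - <<'E'
from h import *
for n in("top","scene"):
    im,d=imaging.grab_frame(n); cv2.imwrite(f"pics/{n}0.png",im); np.save(f"pics/{n}0.npy",d)
s=robot.get_state(); print(s["t"],s["ee_pos"],cv2.Rodrigues(np.array(s["orientation"]))[0].round(3),s["grip_width"])
E
```

```text
0.1 [142.31379308 582.39484749 249.03312187] [[-0.971  0.237 -0.001]
 [ 0.237  0.971 -0.002]
 [ 0.    -0.002 -1.   ]] 85.3503165198553
```

View pics/top0.png

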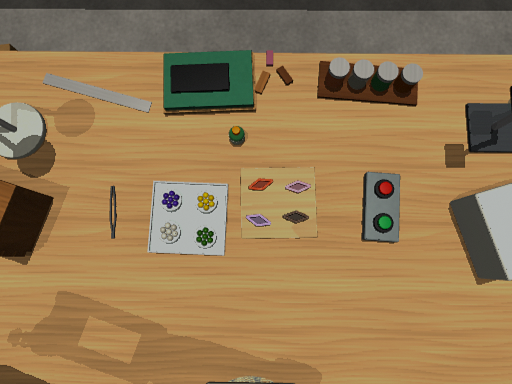

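View pics/scene0.png

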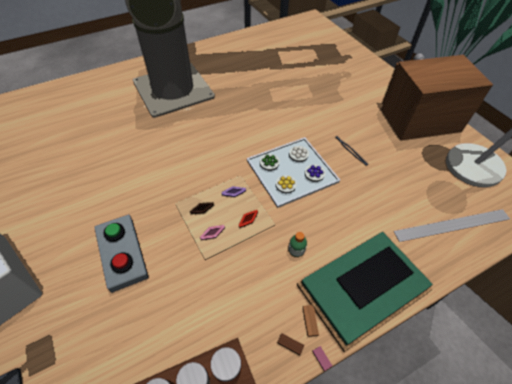

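The top view shows the red blank at about (260,185), the yellow dish at (206,201), the green button at (384,222) and the red button at (384,188). The scene view agrees with this layout. Next I'll measure these in both views.

Run:
```python
from h import *
R={"red":((0,12),130,90,15),"yel":((20,32),130,90,28),"grn":((50,75),120,60,36),"redbtn":((0,6),150,90,36)}
box={"top":{"red":(240,170,280,200),"yel":(190,185,222,215),"grn":(368,205,400,238),"redbtn":(368,172,400,204)},
"scene":{"red":(232,205,265,232),"yel":(272,170,300,196),"grn":(98,218,130,244),"redbtn":(105,248,138,276)}}
for n in box:
    im=cv2.imread(f"pics/{n}0.png"); d=np.load(f"pics/{n}0.npy"); hsv=cv2.cvtColor(im,cv2.COLOR_BGR2HSV)
    for k,(x0,y0,x1,y1) in box[n].items():
        (a,b),s,v,z=R[k]; m=cv2.inRange(hsv,(a,s,v),(b,255,255)); mm=np.zeros_like(m); mm[y0:y1,x0:x1]=m[y0:y1,x0:x1]
        ys,xs=np.nonzero(mm)
        if len(xs)<5: print(n,k,"few"); continue
        c=cv2.minAreaRect(np.c_[xs,ys].astype(np.float32)); u,v_=c[0]
        P=np.array([world(n,x,y,d[y,x]) for x,y in zip(xs,ys) if d[y,x]>0])
        print(n,k,len(xs),np.round(c[0],1),np.round(c[1],1),"ray",onplane(n,u,v_,z).round(1),"depth med",np.median(P,0).round(1),"z95",np.percentile(P[:,2],95).round(1),"mid",((P.min(0)+P.max(0))/2).round(1),"ext",np.ptp(P,0).round(0))
```

```text
top red 183 [260.  183.5] [11. 24.] ray [583.6 -18.9  15. ] depth med [582.8 -19.   14.2] z95 18.8 mid [584.2 -19.   12.9] ext [30. 61. 15.]
top yel 164 [205.5 201. ] [16. 15.] ray [535.6 116.1  28. ] depth med [536.3 115.4  26.9] z95 30.4 mid [536.1 116.4  26.3] ext [40. 38. 12.]
top grn 135 [384.5 222. ] [12. 12.] ray [ 487.7 -322.6   36. ] depth med [ 486.3 -317.5   52.8] z95 55.3 mid [ 486.7 -319.2   50. ] ext [30. 35. 17.]
top redbtn 124 [385.5 187.5] [11. 11.] ray [ 573.  -328.6   36. ] depth med [ 571.  -323.5   52.8] z95 55.3 mid [ 571.1 -324.9   49.8] ext [30. 30. 17.]
scene red 157 [248.  217.9] [11.3 22.7] ray [584.3 -19.5  15. ] depth med [584.9 -19.4  14.4] z95 16.7 mid [580.2 -17.9  10.9] ext [36. 63. 14.]
scene yel 117 [286. 182.] [10. 14.] ray [539.8 115.1  28. ] depth med [537.7 116.   25.5] z95 28.7 mid [538.5 115.9  23.5] ext [39. 35. 13.]
scene grn 139 [112.  229.5] [11. 14.] ray [ 477.7 -319.2   36. ] depth med [ 489.3 -316.5   51.8] z95 53.8 mid [ 487.7 -317.3   48.6] ext [30. 31. 14.]
scene redbtn 158 [119.5 260. ] [12.  14.8] ray [ 562.2 -324.4   36. ] depth med [ 571.9 -322.2   51.9] z95 53.9 mid [ 568.7 -322.6   48.2] ext [35. 30. 13.]
```

The red blank at about (584,-19), rim z 15, and the yellow dish at (537,116), top z 28, agree in both views. The green button is at (487,-318), top z about 52.5, and the button spacing comes out at 84.7 mm, so that checks too. I'll move with the fingers shut at z 250.

```bash
python3 -m creep '[[-1,-0.03,-0.025,0,0],[-1,-0.06,-0.05,0,0],[-1,-0.06,-0.05,0,0],[-1,-0.06,-0.05,0,0],[-1,-0.06,-0.05,0,0],[-1,-0.06,-0.05,0,0],[-1,-0.06,-0.05,0,0],[-1,-0.06,-0.05,0,0],[-1,-0.06,-0.05,0,0],[-1,-0.06,-0.05,0,0]]'
python3 -m creep '[[-1,-0.06,-0.05,0,0],[-1,-0.06,-0.05,0,0],[-1,-0.06,-0.05,0,0],[-1,-0.06,-0.05,0,0],[-1,-0.06,-0.05,0,0],[-1,-0.06,-0.05,0,0],[-1,-0.06,-0.05,0,0],[-1,-0.06,-0.05,0,0],[-1,-0.06,-0.05,0,0],[-1,-0.06,-0.05,0,0]]'
python3 -m creep '[[-1,-0.06,-0.05,0,0],[-1,-0.06,-0.05,0,0],[-1,-0.06,-0.05,0,0],[-1,-0.03,-0.02,0,0],[-1,0,0,0,0],[-1,0,0,0,0],[-1,0,0,0,0]]'
cat > st.py <<'E'
from h import *
import sys
s=robot.get_state(); R=cv2.Rodrigues(np.array(s["orientation"]))[0]; print(s["t"],R.round(3).tolist(),s["qpos"][-1],s["grip_width"])
d=np.array(eval(sys.argv[1]))-s["ee_pos"]; print("d",d.round(1),"share",(R.T@d/400).round(4))
E
python3 st.py 584,-19,250
python3 - <<'E'
from h import *
im,d=imaging.grab_frame("wrist"); cv2.imwrite("pics/w1.png",im)
hsv=cv2.cvtColor(im,cv2.COLOR_BGR2HSV); m=cv2.inRange(hsv,(0,130,90),(12,255,255))
n,l,st,c=cv2.connectedComponentsWithStats(m)
for i in range(1,n):
    if st[i,4]>200: print(st[i],c[i].round(1),onplane("wrist",st[i,0]+st[i,2]/2,st[i,1]+st[i,3]/2,15).round(1))
E
```

```text
t: 0.93
ee_pos: [319.2, 342.7, 249.6]
orientation: [-0.375, -3.119, 0.001]
force: [0.4, -0.8, 0.6]
grip_width: -0.4
gripper_force: 0.0
t: 1.77
ee_pos: [504.9, 91.4, 249.6]
orientation: [-0.376, -3.118, 0.0]
force: [2.1, 0.5, 0.5]
grip_width: 0.1
gripper_force: 0.0
t: 2.35
ee_pos: [569.3, 7.4, 249.5]
orientation: [-0.375, -3.118, -0.0]
force: [0.1, 0.4, 0.5]
grip_width: 0.3
gripper_force: 0.0
2.35 [[-0.971, 0.237, -0.001], [0.237, 0.971, 0.0], [0.001, 0.0, -1.0]] -1.4084260001104905 0.2890963177972706
d [ 14.7 -26.4   0.5] share [-0.0513 -0.0554 -0.0013]
[216 162  53  35 937] [241.1 179.3] [583.4 -16.6  15. ]
```

View pics/w1.png

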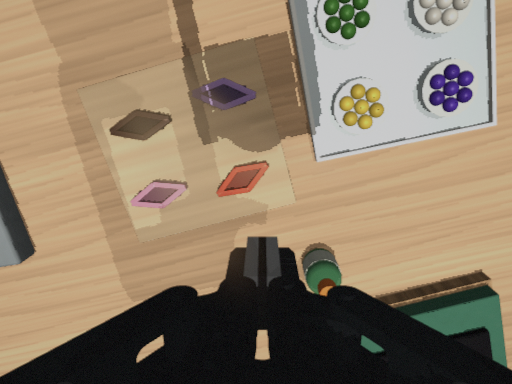

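The wrist view shows the fingers shut and the red blank at (242,179), i.e. (583,-17), which agrees with the fixed cameras. I'll aim for (584,-18), with the TCP at z 58 so the fingertips are about 24 mm above the rim.

```bash
python3 -m creep '[[-1,-0.025,-0.027,0,0],[-1,-0.026,-0.026,0,0],[-1,0,0,0,0],[-1,0,0,0.05,0],[-1,0,0,0.06,0],[-1,0,0,0.06,0],[-1,0,0,0.06,0],[-1,0,0,0.06,0],[-1,0,0,0,0],[-1,0,0,0,0]]'
python3 st.py 584,-18,58
```

```text
t: 3.23
ee_pos: [583.5, -18.6, 132.7]
orientation: [-0.375, -3.115, 0.0]
force: [0.5, -0.3, 0.5]
grip_width: 0.1
gripper_force: 0.0
3.2333 [[-0.971, 0.238, -0.004], [0.238, 0.971, 0.0], [0.004, -0.0, -1.0]] -1.4505689620055633 0.1479493427721353
d [  0.5   0.6 -74.7] share [-0.0015  0.0018  0.1868]
```

```bash
python3 -m creep '[[-1,0,0,0.05,0],[-1,0,0,0.05,0],[-1,0,0,0.05,0],[-1,0,0,0.035,0],[-1,0,0,0,0],[-1,0,0,0,0],[-1,0,0,0,0],[-1,0,0,0,0]]'
python3 st.py 584,-18,58
python3 - <<'E'
from h import *
im,d=imaging.grab_frame("wrist"); cv2.imwrite("pics/w2.png",im)
E
```

```text
t: 3.9
ee_pos: [586.5, -18.8, 62.5]
orientation: [0.375, 3.115, 0.0]
force: [0.7, -0.2, -0.5]
grip_width: 0.0
gripper_force: 0.0
3.9 [[-0.971, 0.238, 0.004], [0.238, 0.971, -0.0], [-0.004, 0.0, -1.0]] -1.450437739077002 0.03568907700918874
d [-2.5  0.8 -4.5] share [0.0065 0.0005 0.0113]
```

View pics/w2.png

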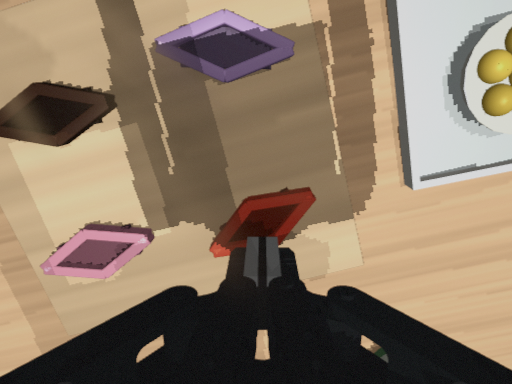

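The fingertips, at about (262,240), project onto the near edge of the red blank, centred near (263,222). That fits a tip held above its middle. I'll make a small correction and then hold for about 2.9 s.

```bash
python3 -m creep '[[-1,0.006,0,0.009,0],[-1,0,0,0,0],[-1,0,0,0,0],[-1,0,0,0,0],[-1,0,0,0,0],[-1,0,0,0,0],[-1,0,0,0,0],[-1,0,0,0,0],[-1,0,0,0,0],[-1,0,0,0,0]]'
python3 st.py 584,-18,58
python3 -m creep '[[-1,0,0,0,0],[-1,0,0,0,0],[-1,0,0,0,0],[-1,0,0,0,0],[-1,0,0,0,0],[-1,0,0,0,0],[-1,0,0,0,0],[-1,0,0,0,0],[-1,0,0,0,0],[-1,0,0,0,0]]'
python3 -m creep '[[-1,0,0,0,0],[-1,0,0,0,0],[-1,0,0,0,0],[-1,0,0,0,0],[-1,0,0,0,0],[-1,0,0,0,0],[-1,0,0,0,0],[-1,0,0,0,0],[-1,0,0,0,0],[-1,0,0,0,0]]'
python3 -m creep '[[-1,0,0,0,0],[-1,0,0,0,0],[-1,0,0,0,0],[-1,0,0,0,0],[-1,0,0,0,0]]'
python3 st.py 537,116,180
```

```text
t: 4.78
ee_pos: [582.4, -18.0, 56.4]
orientation: [0.376, 3.119, -0.0]
force: [-0.2, -0.5, 0.2]
grip_width: -0.1
gripper_force: 0.0
4.7833 [[-0.971, 0.237, 0.0], [0.237, 0.971, -0.0], [-0.0, 0.0, -1.0]] -1.449949046792644 -0.0913502344437315
d [1.6 0.  1.6] share [-0.0039  0.001  -0.004 ]
t: 5.62
ee_pos: [582.4, -18.0, 56.4]
orientation: [-0.376, -3.119, 0.0]
force: [-1.1, -0.3, 0.6]
grip_width: 0.2
gripper_force: 0.0
t: 6.45
ee_pos: [582.3, -18.0, 56.4]
orientation: [-0.376, -3.119, 0.0]
force: [-0.1, 0.0, -0.1]
grip_width: -0.2
gripper_force: 0.0
t: 6.87
ee_pos: [582.3, -18.0, 56.4]
orientation: [-0.376, -3.119, 0.0]
force: [-0.3, 0.9, -0.0]
grip_width: -0.1
gripper_force: 0.0
6.8667 [[-0.971, 0.238, -0.0], [0.238, 0.971, -0.0], [0.0, -0.0, -1.0]] -1.4499096818547388 -0.10788267628991467
d [-45.3 134.  123.6] share [ 0.1897  0.2986 -0.3091]
```

```bash
python3 -m creep '[[-1,0,0,0,0],[-1,0,0,0,0],[-1,0,0,0,0],[-1,0,0,0,0],[-1,0,0,-0.04,0],[-1,0,0,-0.07,0],[-1,0,0,-0.07,0],[-1,0,0,-0.07,0],[-1,0,0,-0.06,0],[-1,0,0,0,0]]'
python3 -m creep '[[-1,0.03,0.05,0,0],[-1,0.04,0.06,0,0],[-1,0.04,0.06,0,0],[-1,0.04,0.06,0,0],[-1,0.04,0.07,0,0],[-1,0,0,0,0],[-1,0,0,0,0],[-1,0,0,0,0],[-1,0,0,0,0],[-1,0,0,0,0]]'
python3 st.py 537,116,71
python3 - <<'E'
from h import *
im,d=imaging.grab_frame("wrist"); cv2.imwrite("pics/w3.png",im)
hsv=cv2.cvtColor(im,cv2.COLOR_BGR2HSV); m=cv2.inRange(hsv,(20,180,90),(32,255,255))
n,l,st,c=cv2.connectedComponentsWithStats(m)
for i in range(1,n):
    if st[i,4]>100: print(st[i],onplane("wrist",*c[i],26).round(1))
E
```

```text
t: 7.7
ee_pos: [585.6, -18.4, 187.2]
orientation: [0.375, 3.109, 0.0]
force: [1.0, 0.1, 0.5]
grip_width: -0.0
gripper_force: 0.0
t: 8.53
ee_pos: [537.3, 115.5, 180.3]
orientation: [-0.378, -3.119, 0.0]
force: [0.4, 0.1, -0.7]
grip_width: 0.1
gripper_force: 0.0
8.5333 [[-0.971, 0.239, -0.0], [0.239, 0.971, -0.0], [0.0, -0.0, -1.0]] -1.2108906669509327 0.06841476892525637
d [  -0.3    0.5 -109.3] share [0.0011 0.001  0.2732]
```

View pics/w3.png

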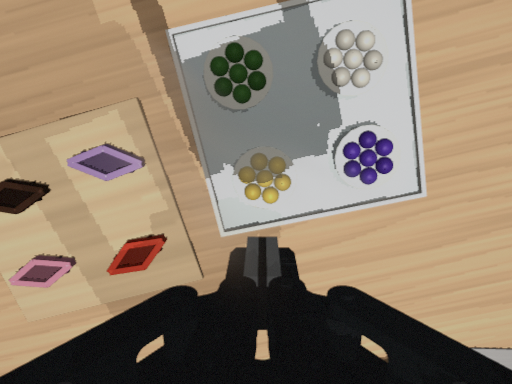

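The yellow cluster is at about (265,178), directly ahead of the fingertips, and nothing has shifted. I'll check its position by ray, then go down.

```bash
python3 -c "
from h import *
print(onplane('wrist',265,178,26).round(1))"
python3 -m creep '[[-1,0,0,0.04,0],[-1,0,0,0.05,0],[-1,0,0,0.05,0],[-1,0,0,0.05,0],[-1,0,0,0.05,0],[-1,0,0,0.03,0],[-1,0,0,0,0],[-1,0,0,0,0],[-1,0,0,0,0],[-1,0,0,0,0]]'
python3 -m creep '[[-1,0,0,0,0],[-1,0,0,0,0],[-1,0,0,0,0]]'
python3 st.py 537,116,71
```

```text
[535.5 119.3  26. ]
t: 9.42
ee_pos: [538.4, 116.6, 74.1]
orientation: [0.376, 3.116, 0.001]
force: [-0.0, 0.6, 0.3]
grip_width: 0.0
gripper_force: 0.0
t: 9.67
ee_pos: [537.5, 116.7, 73.1]
orientation: [0.375, 3.118, 0.0]
force: [-0.0, -0.6, -0.0]
grip_width: 0.1
gripper_force: 0.0
9.6667 [[-0.971, 0.237, 0.001], [0.237, 0.971, 0.0], [-0.001, 0.0, -1.0]] -1.2105624154168566 0.10969354780400972
d [-0.5 -0.7 -2.1] share [ 0.0008 -0.002   0.0053]
```

```bash
python3 -m creep '[[-1,0,0,0,0],[-1,0,0,0,0],[-1,0,0,0,0],[-1,0,0,0,0],[-1,0,0,0,0],[-1,0,0,0,0],[-1,0,0,0,0],[-1,0,0,0,0],[-1,0,0,0,0],[-1,0,0,0,0]]'
python3 -m creep '[[-1,0,0,0,0],[-1,0,0,0,0],[-1,0,0,0,0],[-1,0,0,0,0],[-1,0,0,0,0],[-1,0,0,0,0],[-1,0,0,0,0],[-1,0,0,0,0],[-1,0,0,0,0],[-1,0,0,0,0]]'
python3 -m creep '[[-1,0,0,0,0],[-1,0,0,0,0],[-1,0,0,0,0],[-1,0,0,0,0],[-1,0,0,0,0],[-1,0,0,0,0],[-1,0,0,0,0],[-1,0,0,0,0],[-1,0,0,0,0],[-1,0,0,0,0]]'
python3 -m creep '[[-1,0,0,-0.04,0],[-1,0,0,-0.07,0],[-1,0,0,-0.07,0],[-1,0,0,-0.07,0],[-1,0,0,-0.07,0],[-1,0,0,-0.05,0],[-1,0,0,0,0],[-1,0,0,0,0]]'
python3 st.py 487,-318,220
```

```text
t: 10.5
ee_pos: [537.0, 116.6, 72.4]
orientation: [-0.376, -3.119, -0.0]
force: [-0.4, -0.1, 0.1]
grip_width: 0.1
gripper_force: 0.0
t: 11.33
ee_pos: [537.0, 116.6, 72.4]
orientation: [-0.376, -3.119, -0.0]
force: [-0.4, 0.3, 0.1]
grip_width: -0.2
gripper_force: 0.0
t: 12.17
ee_pos: [537.0, 116.6, 72.4]
orientation: [-0.376, -3.119, 0.0]
force: [-0.2, -0.4, -0.3]
grip_width: 0.1
gripper_force: 0.0
t: 12.83
ee_pos: [538.1, 116.7, 222.2]
orientation: [0.375, 3.116, 0.001]
force: [0.1, 0.1, -0.4]
grip_width: -0.1
gripper_force: 0.0
12.8333 [[-0.971, 0.238, 0.004], [0.238, 0.971, 0.0], [-0.003, 0.001, -1.0]] -1.2104892953658242 -0.06858460916644578
d [ -51.1 -434.7   -2.2] share [-0.1341 -1.086   0.0046]
```

```bash
python3 -m creep '[[-1,-0.0075,-0.06,0,0],[-1,-0.0075,-0.06,0,0],[-1,-0.0075,-0.06,0,0],[-1,-0.0075,-0.06,0,0],[-1,-0.0075,-0.06,0,0],[-1,-0.0075,-0.06,0,0],[-1,-0.0075,-0.06,0,0],[-1,-0.0075,-0.06,0,0],[-1,-0.0075,-0.06,0,0],[-1,-0.0075,-0.06,0,0]]'
python3 -m creep '[[-1,-0.0075,-0.06,0,0],[-1,-0.0075,-0.06,0,0],[-1,-0.0075,-0.06,0,0],[-1,-0.0075,-0.06,0,0],[-1,-0.0075,-0.06,0,0],[-1,-0.0075,-0.06,0,0],[-1,-0.0075,-0.06,0,0],[-1,-0.0075,-0.06,0,0],[-1,0,0,0,0],[-1,0,0,0,0]]'
python3 -m creep '[[-1,0,0,0,0],[-1,0,0,0,0],[-1,0,0,0,0]]'
python3 st.py 487,-318,100
python3 - <<'E'
from h import *
im,d=imaging.grab_frame("wrist"); cv2.imwrite("pics/w4.png",im)
hsv=cv2.cvtColor(im,cv2.COLOR_BGR2HSV); m=cv2.inRange(hsv,(50,100,40),(75,255,255))
n,l,st,c=cv2.connectedComponentsWithStats(m)
for i in range(1,n):
    if st[i,4]>300:
        ys,xs=np.nonzero(l==i); P=np.array([world("wrist",x,y,d[y,x]) for x,y in zip(xs,ys) if d[y,x]>0])
        print(st[i],onplane("wrist",*c[i],52).round(1),np.median(P,0).round(1))
E
```

```text
t: 13.67
ee_pos: [508.0, -124.5, 218.4]
orientation: [-0.375, -3.116, -0.001]
force: [0.4, -0.1, 0.6]
grip_width: -0.2
gripper_force: 0.0
t: 14.5
ee_pos: [485.8, -316.4, 218.3]
orientation: [-0.379, -3.116, -0.003]
force: [0.3, 1.2, -0.3]
grip_width: 0.2
gripper_force: 0.0
t: 14.75
ee_pos: [487.0, -314.8, 220.0]
orientation: [-0.374, -3.119, -0.001]
force: [-0.6, 0.7, 1.0]
grip_width: 0.0
gripper_force: 0.0
14.75 [[-0.972, 0.236, -0.0], [0.236, 0.972, 0.001], [0.001, 0.0, -1.0]] -1.9945926123932691 0.004830963052801105
d [  -0.    -3.2 -120. ] share [-0.002  -0.0079  0.3   ]
[243 174  34  19 462] [ 492.1 -317.5   52. ] [ 492.4 -317.9   50.7]
```

View pics/w4.png

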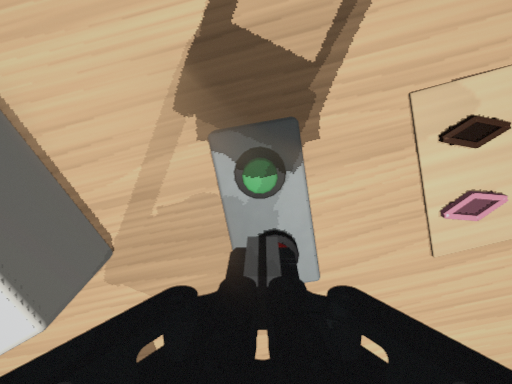

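The green button is at (260,174), i.e. about (489,-318). The red button only looks close to the fingers because of the viewing angle; it is 84 mm away. I'll go down to just above the green one.

```bash
python3 -m creep '[[-1,-0.003,-0.007,0.03,0],[-1,0,0,0.06,0],[-1,0,0,0.06,0],[-1,0,0,0.06,0],[-1,0,0,0.06,0],[-1,0,0,0.04,0],[-1,0,0,0.02,0],[-1,0,0,0,0],[-1,0,0,0,0],[-1,0,0,0,0]]'
python3 -m creep '[[-1,0,0,0,0],[-1,0,0,0,0],[-1,0,0,0,0],[-1,0,0,0,0]]'
python3 st.py 488,-318,65
```

```text
t: 15.63
ee_pos: [488.3, -319.4, 89.8]
orientation: [0.375, 3.117, -0.002]
force: [-0.1, -0.2, 0.3]
grip_width: -0.3
gripper_force: 0.0
t: 15.97
ee_pos: [487.7, -319.2, 89.1]
orientation: [0.376, 3.118, -0.001]
force: [0.9, 0.1, 0.1]
grip_width: -0.2
gripper_force: 0.0
15.9667 [[-0.971, 0.238, 0.001], [0.238, 0.971, -0.001], [-0.001, -0.0, -1.0]] -1.9984018199886961 -0.16956160999177505
d [  0.3   1.2 -24.1] share [-0.      0.003   0.0601]
```

```bash
python3 -m creep '[[-1,0,0.003,0.015,0],[-1,0,0,0.015,0],[-1,0,0,0.01,0],[-1,0,0,0,0],[-1,0,0,0,0],[-1,0,0,0,0]]'
python3 -m creep '[[-1,0,0,0.006,0],[-1,0,0,0,0],[-1,0,0,0,0],[-1,0,0,0,0]]'
python3 -m creep '[[-1,0,0,0.006,0],[-1,0,0,0,0],[-1,0,0,0,0],[-1,0,0,0,0]]'
```

```text
t: 16.47
ee_pos: [487.6, -317.7, 72.2]
orientation: [-0.376, -3.119, -0.0]
force: [-0.0, -0.6, -0.1]
grip_width: 0.2
gripper_force: 0.0
t: 16.8
ee_pos: [487.9, -317.9, 70.3]
orientation: [0.376, 3.119, -0.0]
force: [0.1, -0.2, 1.2]
grip_width: -0.2
gripper_force: 0.8
t: 17.13
ee_pos: [487.9, -317.9, 67.9]
orientation: [0.376, 3.118, -0.0]
force: [0.5, -0.3, 2.8]
grip_width: -0.0
gripper_force: 1.5
```

The spring contact shows clearly in the force. I'll press on until it hits the stop.

```bash
python3 -m creep '[[-1,0,0,0.006,0],[-1,0,0,0,0],[-1,0,0,0,0],[-1,0,0,0,0]]'
python3 -m creep '[[-1,0,0,0.003,0],[-1,0,0,0,0],[-1,0,0,0,0],[-1,0,0,0,0]]'
python3 -m creep '[[-1,0,0,0.002,0],[-1,0,0,0,0],[-1,0,0,0,0],[-1,0,0,0,0]]'
```

```text
t: 17.47
ee_pos: [487.9, -317.9, 65.4]
orientation: [0.376, 3.119, -0.001]
force: [1.2, -1.0, 2.4]
grip_width: 0.0
gripper_force: 2.2
t: 17.8
ee_pos: [487.9, -317.9, 64.7]
orientation: [0.376, 3.118, -0.001]
force: [-1.2, -0.1, 9.3]
grip_width: -0.4
gripper_force: 4.5
t: 18.13
ee_pos: [488.0, -318.0, 64.6]
orientation: [0.376, 3.118, -0.001]
force: [-3.3, 2.6, 14.5]
grip_width: -0.3
gripper_force: 7.4
```

The TCP has stopped moving at z 64.6 while the force climbs to 14.5 N, so the button is fully down. Releasing it.

```bash
python3 -m creep '[[-1,0,0,-0.01,0],[-1,0,0,-0.02,0],[-1,0,0,-0.04,0],[-1,0,0,-0.06,0],[-1,0,0,-0.06,0],[-1,0,0,-0.06,0],[-1,0,0,-0.06,0],[-1,0,0,0,0],[-1,0,0,0,0],[-1,0,0,0,0]]'
python3 -m creep '[[-1,0,0,0,0],[-1,0,0,0,0],[-1,0,0,0,0],[-1,0,0,0,0],[-1,0,0,0,0],[-1,0,0,0,0]]'
python3 - <<'E'
from h import *
im,d=imaging.grab_frame("top"); a=cv2.imread("pics/top0.png"); d0=np.load("pics/top0.npy")
df=np.abs(d-d0)[150:250,100:405]; print((df>8).sum(), np.abs(im.astype(int)-a)[165:240,240:318].max(), d[222,384],d0[222,384])
cv2.imwrite("pics/top1.png",np.hstack([a[120:260,100:410],im[120:260,100:410]]))
E
```

```text
t: 18.97
ee_pos: [487.1, -317.2, 186.2]
orientation: [-0.376, -3.118, -0.001]
force: [0.1, -0.0, -1.2]
grip_width: 0.1
gripper_force: 0.0
t: 19.47
ee_pos: [487.6, -317.6, 186.9]
orientation: [-0.376, -3.119, -0.0]
force: [-0.7, -0.4, 1.0]
grip_width: 0.2
gripper_force: 0.0
935 17 996.45557 1000.01166
```

View pics/top1.png

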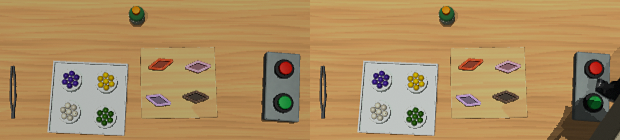

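Before (left) and after (right) match: the blanks, dishes, tweezers and bottle are where they were. The arm is clear above the console with no force on it.

```bash
python3 -c "
from rig import hand_in
print(hand_in())"
```

```text
the job is handed in; nothing more can be done
None
```

I pointed at the orange-red blank and then the yellow dish for over two seconds each, pressed the green button fully down and let it up, left everything else untouched, and handed the job in at about 19.5 s.

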